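# Nest the graded screw dippers

### The arm

A 7-joint arm with a two-finger parallel gripper is mounted at the origin on a cart in front of the work surface, level with it; the furniture and walls round the work are solid. World frame = base frame: x ahead of the robot, y to its left, z up, the work surface at z = 0. Lengths are in m, angles in rad, forces in N, time in s.
With the tool pointing down it reaches from about 0.425 to 0.925 m from the base axis. Payload 6.8 kg.
Tool frame: the origin (TCP) lies at the very end of the fingers, on their centre line; the grasp point (between the pads) lies 19 mm behind it; z points along the fingers, y is the line along which they close (so a half turn about z gives the same grasp; the last joint's range is limited). The gripper opens to 85 mm and grips with 20 to 120 N. Pads are 22 mm wide; open, the fingers measure 114 mm over their backs; the gripper's body (76 mm by 85 mm) begins 54 mm behind the grasp point. The pads swing forward as they close: fully open they stand 13 mm farther back than shut.
Start: joints at [1.117, 0.477, 0.022, 1.555, -0.011, 1.109, -0.083], TCP at [0.229, -0.635, 0.231] pointing down, gripper open.
Joint ranges: [-2.96, 2.96], [-0.34, 2.1], [-1.41, 1.46], [0.24, 2.44], [-1.37, 4.51], [0.17, 1.92], [-2.96, 2.96]. Speed limits (rad/s): [2.39, 2.39, 3.14, 3.14, 3.14, 3.14, 3.14].

### API

Orientations are given as a rotation vector (axis times angle).
In Python, from bench import r gives the robot as it stands. The module is installed in compiled form; this text tells all that it offers.
- The arm moves only by the tool servo_tool, never from a script. Its argument "commands" is a list of rows, each a list of 7 numbers: the turn, a rotation vector about the world's x, y, z in degrees, then the shift along the world's x, y, z in mm, then the closure, from 0 (fully open) to 1 (shut). A call has 1 to 5 rows; each row is the pose to reach, as a shift and turn from the pose commanded when the call began; what a row does not reach only later rows make up. A row lasts 1/12 s, in which the tool goes at most 41.7 mm and 7.16 degrees, less where a joint would pass 70% of its speed; a pose out of reach is approached as far as the arm can. A call with a gripper value outside its range is refused whole. The fingers move at their own pace and stop on an object; "force" is the grip in N (left out, the last holds). Time passes only in rows, so rows that repeat a pose let the fingers close. It gives the time, the measured TCP pose, the force, the opening and the grip force at its end, in the units of the state.
- r.get_obs(): the state, without advancing time (a new reading comes with each control period).
- r.grab_frame(name): name is "scene" or "top" or "wrist"; returns (picture, depth): 420x560x3 uint8, blue, green, red; 420x560 float32, m along the optical axis (not along the pixel's ray), 0 where there is no reading.
- r.camera_info(name): a dict with "vertical_fov" (degrees; the focal length in pixels is half the picture's height over the tangent of half this angle, whatever the lens; pixels are square), "cx", "cy" (the principal point, pixels), "cam_to_world" (4x4, takes a point from camera to world coordinates); the wrist camera has in their place "T_tool_cam" (4x4, takes a point from camera to tool coordinates, whose origin is the TCP and whose axes are the flange's). Camera axes: x right, y up, looking along -z (the intrinsics and any distortion apply to the point x, -y, -z); pixel columns grow to the right and rows downward; lengths in m; the calibration is good to about 2 mm. A picture is of the moment at which its call begins: read the wrist's pose just before it. camera_info takes no time and is no camera call.
- r.hand_in(): hands the job in; it is judged then, once.
The state is a dict: "clock": time; "joints": joint angles; "qvel": joint speeds; "tau": joint torques, N m; "tcp_pos": TCP position; "orientation": TCP orientation; "contact_force": force on the tool from outside, world axes, zero at the start; "moment": the same for the moment, N m; "grip_width": finger opening in m; "gripper_force": force on a finger pad.
Only numpy, scipy, OpenCV 4.12 (cv2) and the standard library are available. Lean on these libraries where they do the work, as an engineer would, in place of code of your own. Each camera call takes 0.05 s, during which the arm holds its last target. There are 200 camera calls.

### The job

The three orange dippers used for measuring out screws are done with: nest them in size order, the smallest inside the middle one inside the largest, each fully home and level, the largest standing on the bench, with their handles lined up one above the other. Leave the other things on the bench where they are.

Things in the scene. Friction and masses are not known exactly. Their poses are not given: they have to be found in the camera images.
- dipper_large: the largest of three orange plastic dippers (round tapered cups, 116 mm across the rim, 92 mm across the foot, 70 mm high, 3 mm walls, inner floor 16 mm above the underside) with a straight flat handle 18 mm wide, 6 mm thick and 80 mm long, level and flush with the rim. Origin: centre of the underside; z up through the mouth, the handle points along -x. About 170 g.
- dipper_medium: the middle one of three orange plastic dippers (round tapered cups, 100 mm across the rim, 76 mm across the foot, 70 mm high, 3 mm walls, inner floor 16 mm above the underside) with a straight flat handle 18 mm wide, 6 mm thick and 80 mm long, level and flush with the rim. Origin: centre of the underside; z up through the mouth, the handle points along -x. About 140 g.
- dipper_small: the smallest of three orange plastic dippers (round tapered cups, 84 mm across the rim, 60 mm across the foot, 70 mm high, 3 mm walls, inner floor 16 mm above the underside) with a straight flat handle 18 mm wide, 6 mm thick and 80 mm long, level and flush with the rim. Origin: centre of the underside; z up through the mouth, the handle points along -x. About 110 g.
- dipper_large_grip (a point): grip point of the large dipper's handle: middle of its length, width and thickness, 103 mm from the cup's axis along -x, 67 mm above its underside
- dipper_medium_grip (a point): grip point of the medium dipper's handle: middle of its length, width and thickness, 95 mm from the cup's axis along -x, 67 mm above its underside
- dipper_small_grip (a point): grip point of the small dipper's handle: middle of its length, width and thickness, 87 mm from the cup's axis along -x, 67 mm above its underside
- glasses: bystander: red-framed spectacles lying on the bench, 141x142x42 mm; origin: centre of its underside
- cutters_bench: bystander: orange-handled side cutters lying on the bench, 162x78x14 mm; origin: centre of its underside
- tape_blue: bystander: roll of blue tape lying flat, 111 mm across, 48 mm high; origin: centre of its underside
- battery_spare: bystander: black tool battery, 73x114x42 mm; origin: centre of its underside
- wrench_2: bystander: dark spanner lying flat, 169x30x7 mm; origin: centre of its underside

How it is judged:
At the end, for the whole second after the job is handed in: Large dipper upright on the bench; medium in large, small in medium: each underside 13 to 19.5 mm above that of the one round it (16 is fully home), axes within 13 mm, upright within 0.06 rad, handles on the same side and parallel within 0.2 rad; all at rest (z of dipper_medium in the frame of dipper_large between 0.013 and 0.0195 m and horizontal distance between dipper_medium and dipper_large below 0.013 m and angle between each of dipper_medium, dipper_small's own z axis and vertical below 0.06 rad and angle between the x axis of dipper_medium and the x axis of dipper_large, either way round below 0.2 rad and x of dipper_medium_grip in the frame of dipper_large below 0 m and linear speed of each of dipper_medium, dipper_small, dipper_large below 0.02 m/s and z of dipper_small in the frame of dipper_medium between 0.013 and 0.0195 m and horizontal distance between dipper_small and dipper_medium below 0.013 m and angle between the x axis of dipper_small and the x axis of dipper_medium, either way round below 0.2 rad and x of dipper_small_grip in the frame of dipper_medium below 0 m and height (world z) of dipper_large between -0.005 and 0.005 m and angle between dipper_large's own z axis and vertical below 0.05 rad); the robot touches nothing.
It fails at once if the glasses, cutters, blue tape, battery or spanner is moved by more than 30 mm (distance of any of glasses, cutters_bench, tape_blue, battery_spare, wrench_2 from where it was at the start of the episode above 0.03 m).
It also fails if it takes over 51 s, if anything falls off the work surface, if the arm or the gripper's body presses on something with over 40 N, if the wrist force passes 120 N, or if a joint passes its speed limit or range.

## Working session

There is one attempt and no reset: what is moved stays moved. The work goes in short steps, Python scripts to look and compute and a tool call to move; the robot and the scene stay as the last step left them, time stands still between calls to the robot, and variables do not carry over. Pictures are saved under pics/ and viewed, at most 10 in all, crops included, and the job is handed in when it is done.

Besides the shell and the picture viewer there is one more tool, called after "Request:" as name([rows], argument=value, ...), one row to a line, values as JSON. servo_tool: Moves the arm, as the interface text tells. Its arguments: {"type":"object","properties":{"commands":{"type":"array"},"force":{"type":"number"}},"required":["commands"]}

```bash
mkdir -p pics; python3 - <<'E'
from bench import r
import cv2,numpy as np
o=r.get_obs();print({k:np.round(v,3) for k,v in o.items()})
for n in("top","scene"):
    p,d=r.grab_frame(n);cv2.imwrite(f"pics/{n}0.png",p);np.save(f"pics/{n}0.npy",d);print(r.camera_info(n))
print(r.camera_info("wrist"))
E
```

```text
{'clock': np.float64(0.0), 'joints': array([ 1.117,  0.478,  0.022,  1.556, -0.012,  1.109, -0.083]), 'qvel': array([ 0.   , -0.   ,  0.   ,  0.   , -0.001, -0.001,  0.001]), 'tau': array([-0.0000e+00, -5.9646e+01,  1.6080e+00, -2.8120e+01,  1.2000e-02,
        9.0000e-03,  0.0000e+00]), 'tcp_pos': array([ 0.229, -0.634,  0.23 ]), 'orientation': array([-3.093e+00, -5.400e-01,  1.000e-03]), 'contact_force': array([ 1.301,  0.091, -0.471]), 'moment': array([ 0.01 ,  0.035, -0.038]), 'gripper_force': np.float64(0.0), 'grip_width': np.float64(0.085)}
{'vertical_fov': 47.078909529497416, 'cx': 276.57621208759645, 'cy': 205.41064698784717, 'cam_to_world': array([[-0.01057704,  0.98787852, -0.1548682 ,  0.37939535],
       [-0.99990205, -0.01186863, -0.00741765, -0.19525785],
       [-0.00916581,  0.15477457,  0.98790729,  1.24561103],
       [ 0.        ,  0.        ,  0.        ,  1.        ]])}
{'vertical_fov': 44.993760021373475, 'cx': 273.2486704043979, 'cy': 203.52919439988673, 'cam_to_world': array([[-0.73844896,  0.4928182 , -0.46024271,  0.02215863],
       [-0.67430128, -0.5363438 ,  0.50759542,  0.37225485],
       [ 0.00330394,  0.68517556,  0.72837047,  0.92710016],
       [ 0.        ,  0.        ,  0.        ,  1.        ]])}
{'vertical_fov': 62.36592616463083, 'cx': 277.83886081917615, 'cy': 207.59467241902544, 'T_tool_cam': array([[ 5.34400291e-04,  9.60468937e-01,  2.78386665e-01,
         6.99482001e-02],
       [ 9.99999785e-01, -4.07197729e-04, -5.14749533e-04,
         4.67334947e-04],
       [-3.81042519e-04,  2.78386880e-01, -9.60468948e-01,
        -1.43404285e-01],
       [ 0.00000000e+00,  0.00000000e+00,  0.00000000e+00,
         1.00000000e+00]])}
```

View pics/top0.png

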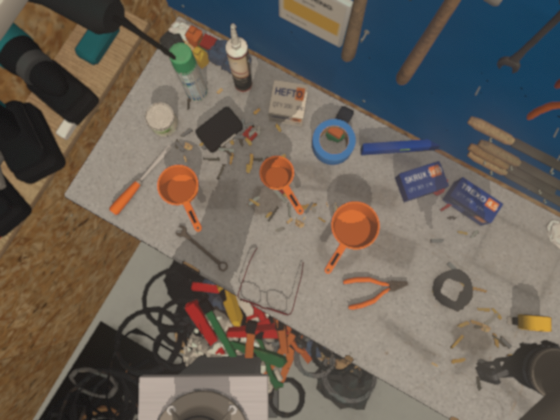

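View pics/scene0.png

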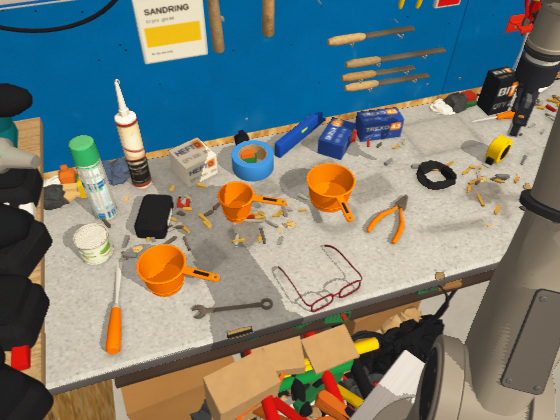

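The top view shows medium at about (179,188) and small at (277,174), both with handles pointing down-right. Large is at (355,226) with its handle pointing down-left. The scene view agrees.

```bash
cat > h.py <<'E'
from bench import r
import cv2,numpy as np
from scipy.optimize import least_squares
def cloud(n,load=None):
    p,d=r.grab_frame(n) if not load else (cv2.imread(f"pics/{load}.png"),np.load(f"pics/{load}.npy"))
    i=r.camera_info(n);f=210/np.tan(np.radians(i["vertical_fov"])/2)
    v,u=np.mgrid[:420,:560];P=np.stack([(u-i["cx"])/f*d,-(v-i["cy"])/f*d,-d],-1)
    if "cam_to_world" in i: T=i["cam_to_world"]
    W=P@T[:3,:3].T+T[:3,3]
    hsv=cv2.cvtColor(p,cv2.COLOR_BGR2HSV)
    m=((hsv[...,0]<17)&(hsv[...,1]>150)&(hsv[...,2]>90)&(d>0))
    return p,W,m
def fit(Q,c0,R):
    """rim points Q(xy) -> centre, handle yaw (deg)"""
    c=np.array(c0)
    for _ in range(4):
        k=np.abs(np.linalg.norm(Q-c,axis=1)-R)<(20 if _==0 else 8)
        s=least_squares(lambda c:np.linalg.norm(Q[k]-c,axis=1)-R+1.5,c,loss="soft_l1",f_scale=.002);c=s.x
    rr=np.linalg.norm(Q-c,axis=1);h=Q[(rr>R+.012)&(rr<R+.085)]
    # handle axis by line fit
    v=cv2.fitLine(h.astype(np.float32),cv2.DIST_L2,0,.01,.01).ravel()
    d=h.mean(0)-c;a=np.degrees(np.arctan2(d[1],d[0]));L=np.degrees(np.arctan2(v[1],v[0]))
    return c,a,L,rr.max(),h.mean(0),len(h)
E
python3 - <<'E'
from h import *
for n in("top","scene"):
    p,W,m=cloud(n,n+"0")
    m=m&(W[...,2]>.058)&(W[...,2]<.08)
    k,l,s,c=cv2.connectedComponentsWithStats(m.astype(np.uint8),connectivity=8)
    for i in range(1,k):
        if s[i,4]>60:
            Q=W[l==i];print(n,s[i],c[i].round(),Q.mean(0).round(3),Q.min(0).round(3),Q.max(0).round(3))
E
```

```text
top [260 156  43  58 396] [284. 182.] [ 0.623 -0.204  0.068] [ 0.544 -0.249  0.058] [ 0.69  -0.146  0.076]
top [158 165  43  66 451] [182. 194.] [0.595 0.048 0.068] [0.505 0.002 0.058] [0.671 0.109 0.077]
top [325 202  54  71 501] [350. 234.] [ 0.491 -0.366  0.068] [ 0.399 -0.435  0.058] [ 0.571 -0.302  0.076]
scene [307 163  49  28 270] [334. 171.] [ 0.531 -0.412  0.066] [ 0.457 -0.44   0.058] [ 0.576 -0.333  0.074]
scene [218 182  68  28 396] [242. 195.] [ 0.639 -0.197  0.067] [ 0.544 -0.247  0.058] [ 0.694 -0.144  0.074]
scene [308 183  46  39 178] [335. 203.] [ 0.462 -0.325  0.068] [ 0.399 -0.346  0.058] [ 0.546 -0.302  0.074]
scene [136 245  84  41 639] [173. 266.] [0.6   0.046 0.067] [ 0.504 -0.001  0.058] [0.669 0.111 0.075]
```

```bash
sed -i 's/(20 if _==0 else 8)/(.02 if _==0 else .006)/; s/R+1.5,c/R+.0015,c/' h.py
python3 - <<'E'
from h import *
C={"S":((.65,-.196),.042),"M":((.625,.06),.05),"L":((.515,-.377),.058)}
for n in("top","scene"):
    p,W,m=cloud(n,n+"0"); P=W[m&(W[...,2]>.063)&(W[...,2]<.077)]
    for k,(c0,R) in C.items():
        Q=P[np.linalg.norm(P[:,:2]-c0,axis=1)<R+.1][:,:2]
        print(n,k,*[np.round(x,4) for x in fit(Q,c0,R)])
E
```

```text
top S [ 0.6466 -0.1871] -150.0143 32.1799 0.1185 [ 0.573  -0.2296] 131
top M [0.6188 0.0598] -154.2847 26.0266 0.1264 [0.5338 0.0188] 130
top L [ 0.5128 -0.3774] 133.9242 29.2282 0.1589 [ 0.4473 -0.3093] 150
scene S [ 0.6492 -0.1872] -150.3187 29.4118 0.121 [ 0.5736 -0.2303] 94
scene M [0.6197 0.0597] -154.7494 25.4399 0.128 [0.5364 0.0204] 175
scene L [ 0.5149 -0.3783] 136.6539 28.1944 0.1587 [ 0.4445 -0.3119] 113
```

```bash
python3 - <<'E'
from h import *
for n in("top","scene"):
    p,W,m=cloud(n,n+"0"); P=W[m&(W[...,2]>.063)&(W[...,2]<.077)]
    c0,R=(.513,-.377),.058
    Q=P[(np.linalg.norm(P[:,:2]-c0,axis=1)<R+.1)&~((P[:,0]>.5)&(P[:,1]>-.31))][:,:2]
    print(n,*[np.round(x,4) for x in fit(Q,c0,R)])
E
```

```text
top [ 0.5128 -0.3774] 147.4694 -33.4769 0.1338 [ 0.4263 -0.3222] 125
scene [ 0.5149 -0.3783] 146.9485 -31.6991 0.1364 [ 0.428  -0.3218] 98
```

Request:
servo_tool([
  [0,0,6,76,163,0,0],
  [0,0,6,76,163,0,0],
  [0,0,6,76,163,0,0],
  [0,0,6,76,163,0,0],
  [0,0,6,76,163,0,0],
], force=100)

```text
clock: 0.52
tcp_pos: [0.3083, -0.4658, 0.2309]
orientation: [-3.057, -0.712, -0.002]
contact_force: [1.2, 0.6, -0.2]
grip_width: 0.0856
gripper_force: 0.0
```

Request:
servo_tool([
  [0,0,0,76,163,-20,0],
  [0,0,0,76,163,-20,0],
  [0,0,0,76,163,-20,0],
  [0,0,0,76,163,-20,0],
  [0,0,0,76,163,-20,0],
])

```text
clock: 0.93
tcp_pos: [0.3829, -0.3031, 0.2106]
orientation: [-3.057, -0.712, -0.001]
contact_force: [-0.7, 0.1, -0.4]
grip_width: 0.0855
gripper_force: 0.0
```

Request:
servo_tool([
  [0,0,0,76,163,-30,0],
  [0,0,0,76,163,-30,0],
  [0,0,0,76,163,-30,0],
  [0,0,0,76,163,-30,0],
  [0,0,0,76,163,-30,0],
])

```text
clock: 1.35
tcp_pos: [0.4585, -0.1403, 0.1807]
orientation: [-3.058, -0.711, -0.001]
contact_force: [0.3, -0.3, 0.6]
grip_width: 0.0852
gripper_force: 0.0
```

Request:
servo_tool([
  [0,0,0,76,163,-30,0],
  [0,0,0,76,163,-30,0],
  [0,0,0,76,163,-30,0],
  [0,0,0,76,163,-30,0],
  [0,0,0,76,163,-30,0],
])

```text
clock: 1.77
tcp_pos: [0.5343, 0.0234, 0.1506]
orientation: [-3.057, -0.71, -0.002]
contact_force: [0.0, 0.2, 0.1]
grip_width: 0.0858
gripper_force: 0.0
```

Request:
servo_tool([
  [0,0,0,-1,-4,-35,0],
  [0,0,0,-1,-4,-70,0],
  [0,0,0,-1,-4,-90,0],
  [0,0,0,-1,-4,-95,0.3],
  [0,0,0,-1,-4,-95,1],
])

```text
clock: 2.18
tcp_pos: [0.5306, 0.0127, 0.0548]
orientation: [-3.062, -0.702, 0.006]
contact_force: [-0.1, -0.9, 0.0]
grip_width: 0.0639
gripper_force: 0.0
```

Request:
servo_tool([
  [0,0,0,0,0,0,1],
  [0,0,0,0,0,0,1],
  [0,0,0,0,0,0,1],
  [0,0,0,0,0,0,1],
  [0,0,0,0,0,0,1],
])

```text
clock: 2.6
tcp_pos: [0.5325, 0.0129, 0.0574]
orientation: [3.062, 0.701, 0.003]
contact_force: [-0.8, 0.1, 3.9]
grip_width: 0.0148
gripper_force: 97.5
```

Request:
servo_tool([
  [0,0,0,0,0,3,1],
  [0,0,0,0,0,6,1],
  [0,0,0,0,0,10,1],
  [0,0,0,0,0,15,1],
  [0,0,0,0,0,15,1],
])

```text
clock: 3.02
tcp_pos: [0.5323, 0.013, 0.0722]
orientation: [3.062, 0.702, 0.002]
contact_force: [0.3, -0.3, -2.0]
grip_width: 0.0148
gripper_force: 97.6
```

```bash
cat >m.py <<'E'
from h import *
import sys
def look(c0,R,z0,tag,show=None):
    for n in("top","scene"):
        p,W,m=cloud(n)
        k=m&(np.abs(W[...,2]-z0)<.025)&(np.linalg.norm(W[...,:2]-c0,axis=-1)<R+.08)
        top=k&(W[...,2]>z0-.010);P=W[top]
        try:print(n,*[np.round(x,4) for x in fit(P[:,:2],c0,R)])
        except Exception as e:print(n,e,len(P))
        rim=P[np.abs(np.linalg.norm(P[:,:2]-c0,axis=1)-R)<.012]
        if len(rim)>20:
            # plane tilt of the rim, robustly
            s=least_squares(lambda q:(q[0]+(rim[:,:2]-c0)@q[1:]-rim[:,2]),[z0,0,0],loss="soft_l1",f_scale=.002).x
            print(" rim z,tilt",s.round(4),len(rim))
        cv2.imwrite(f"pics/{n}_{tag}.png",p)
E
python3 -c "
from m import *
look((.619,.060),.05,.085,'lift')"
```

```text
top [0.6186 0.0588] -152.892 4.7196 0.127 [0.5141 0.0052] 32
 rim z,tilt [ 0.0819 -0.0266 -0.0079] 84
scene [0.6202 0.0581] -153.1943 4.3228 0.1273 [0.517 0.006] 80
 rim z,tilt [ 0.0807 -0.0327 -0.007 ] 283
```

Request:
servo_tool([
  [0,0,0,0,0,15,1],
  [0,0,0,0,0,40,1],
  [0,0,0,0,0,65,1],
  [0,0,0,0,0,85,1],
  [0,0,0,0,0,95,1],
])

```text
clock: 3.53
tcp_pos: [0.5329, 0.0131, 0.1686]
orientation: [3.062, 0.701, 0.005]
contact_force: [0.9, -0.1, -1.4]
grip_width: 0.0148
gripper_force: 97.8
```

Request:
servo_tool([
  [0,0,-2,-3,-10,0,1],
  [0,0,-6,-9,-30,0,1],
  [0,0,-11,-17,-57,0,1],
  [0,0,-16,-25,-84,0,1],
  [0,0,-20,-33,-113,0,1],
])

```text
clock: 3.95
tcp_pos: [0.496, -0.1027, 0.1643]
orientation: [3.138, 0.146, -0.006]
contact_force: [1.0, -0.9, -1.8]
grip_width: 0.0146
gripper_force: 97.8
```

Request:
servo_tool([
  [0,0,-4,-7,-23,0,1],
  [0,0,-8,-14,-46,0,1],
  [0,0,-12,-20,-69,0,1],
  [0,0,-16,-27,-92,0,1],
  [0,0,-20,-34,-113,0,1],
])

```text
clock: 4.37
tcp_pos: [0.4617, -0.216, 0.1645]
orientation: [3.115, -0.403, -0.006]
contact_force: [-0.0, 0.4, -2.1]
grip_width: 0.0149
gripper_force: 97.8
```

Request:
servo_tool([
  [0,0,-5,-8,-28,0,1],
  [0,0,-10,-17,-56,0,1],
  [0,0,-15,-26,-84,0,1],
  [0,0,-19,-32,-104,0,1],
  [0,0,-20,-34,-113,0,1],
])

```text
clock: 4.78
tcp_pos: [0.4275, -0.3301, 0.1653]
orientation: [2.996, -0.94, -0.004]
contact_force: [0.8, -0.0, -2.0]
grip_width: 0.0147
gripper_force: 97.8
```

Request:
servo_tool([
  [0,0,0,0,0,0,1],
  [0,0,0,0,0,0,1],
  [0,0,0,0,0,0,1],
])

```text
clock: 5.03
tcp_pos: [0.4314, -0.3242, 0.1659]
orientation: [-3.003, 0.919, 0.001]
contact_force: [2.0, -0.0, -1.6]
grip_width: 0.0148
gripper_force: 97.8
```

```bash
python3 -c "
from m import *
look((.514,-.378),.05,.172,'overL')"
```

```text
top OpenCV(4.12.0) /io/opencv/modules/imgproc/src/linefit.cpp:50: error: (-215:Assertion failed) count > 0 in function 'fitLine2D_wods'
 247
 rim z,tilt [ 0.1731 -0.0245  0.0446] 247
scene [ 0.5142 -0.3779] 146.1175 -42.1958 0.1293 [ 0.4234 -0.3169] 58
 rim z,tilt [0.1676 0.0751 0.0822] 213
```

View pics/scene_overL.png

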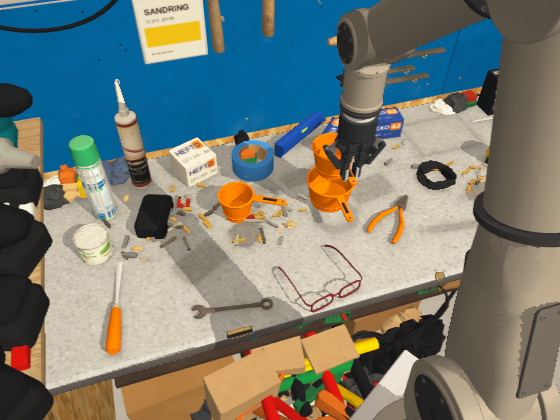

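The scene view shows the medium cup held straight above the large one, at about (330,150) over (330,190). Next I'll check the centre in the top view and lower.

```bash
python3 - <<'E'
from h import *
p,W,m=cloud("top")
k=m&(np.abs(W[...,2]-.176)<.012)&(np.linalg.norm(W[...,:2]-(.514,-.378),axis=-1)<.06);Q=W[k]
s=least_squares(lambda c:np.linalg.norm(Q[:,:2]-c,axis=1)-.0485,[.514,-.378],loss="soft_l1",f_scale=.002)
print(s.x,Q.min(0),Q.max(0),len(Q))
E
```

```text
[ 0.51240733 -0.37565635] [ 0.49998295 -0.42552042  0.16413754] [ 0.56480044 -0.32612233  0.18073389] 228
```

Request:
servo_tool([
  [0,0,0,0,0,-10,1],
  [0,0,0,0,0,-22,1],
  [0,0,0,0,0,-34,1],
  [0,0,0,0,0,-44,1],
  [0,0,0,0,0,-50,1],
])

```text
clock: 5.6
tcp_pos: [0.4303, -0.3252, 0.1146]
orientation: [-3.003, 0.922, 0.003]
contact_force: [0.4, 0.7, -1.8]
grip_width: 0.0147
gripper_force: 97.8
```

Request:
servo_tool([
  [0,0,0,0,0,-10,1],
  [0,0,0,0,0,-20,1],
  [0,0,0,0,0,-28,1],
  [0,0,0,0,0,-34,1],
  [0,0,0,0,0,-34,1],
])

```text
clock: 6.02
tcp_pos: [0.43, -0.3256, 0.0809]
orientation: [-3.002, 0.923, 0.003]
contact_force: [0.4, 0.7, -1.7]
grip_width: 0.0145
gripper_force: 97.8
```

Request:
servo_tool([
  [0,0,0,0,0,-2,1],
  [0,0,0,0,0,-4,1],
  [0,0,0,0,0,-5,1],
  [0,0,0,0,0,-5,1],
])

```text
clock: 6.35
tcp_pos: [0.4309, -0.3261, 0.0774]
orientation: [3.003, -0.923, 0.001]
contact_force: [0.7, 0.3, -1.5]
grip_width: 0.0147
gripper_force: 97.8
```

Request:
servo_tool([
  [0,0,0,0,0,-1,1],
  [0,0,0,0,0,-2,1],
  [0,0,0,0,0,-2,1],
])

```text
clock: 6.6
tcp_pos: [0.431, -0.3261, 0.0754]
orientation: [3.003, -0.923, 0.001]
contact_force: [-0.4, 0.2, -0.4]
grip_width: 0.0146
gripper_force: 97.9
```

Request:
servo_tool([
  [0,0,0,0,0,0,0.6],
  [0,0,0,0,0,0,0.6],
  [0,0,0,0,0,0,0.5],
  [0,0,0,0,0,0,0.5],
  [0,0,0,0,0,0,0.4],
])

```text
clock: 7.02
tcp_pos: [0.4309, -0.3261, 0.0754]
orientation: [3.003, -0.923, 0.001]
contact_force: [-0.8, -0.4, -0.0]
grip_width: 0.0508
gripper_force: 0.0
```

Request:
servo_tool([
  [0,0,0,0,0,10,0.3],
  [0,0,0,0,0,30,0],
  [0,0,0,0,0,60,0],
  [0,0,0,0,0,90,0],
  [0,0,0,0,0,100,0],
])

```text
clock: 7.43
tcp_pos: [0.4327, -0.3273, 0.1802]
orientation: [3.001, -0.923, 0.01]
contact_force: [0.2, 0.0, -0.1]
grip_width: 0.0853
gripper_force: 0.0
```

```bash
python3 -c "
from m import *
look((.514,-.378),.05,.086,'inL')
print('S');look((.648,-.187),.042,.07,'S2')"
```

```text
top OpenCV(4.12.0) /io/opencv/modules/imgproc/src/linefit.cpp:50: error: (-215:Assertion failed) count > 0 in function 'fitLine2D_wods'
 178
 rim z,tilt [0.0842 0.0153 0.0099] 178
scene [ 0.5139 -0.3784] 145.8396 -30.6058 0.1284 [ 0.4333 -0.3237] 97
 rim z,tilt [ 0.0831 -0.0007  0.0117] 249
S
top [ 0.6466 -0.1867] -149.7104 31.8311 0.1188 [ 0.573  -0.2298] 132
 rim z,tilt [ 0.0683 -0.0241 -0.0037] 258
scene [ 0.6488 -0.1872] -150.1594 29.2008 0.1195 [ 0.5725 -0.231 ] 85
 rim z,tilt [ 0.0668 -0.0222  0.0065] 236
```

View pics/scene_inL.png

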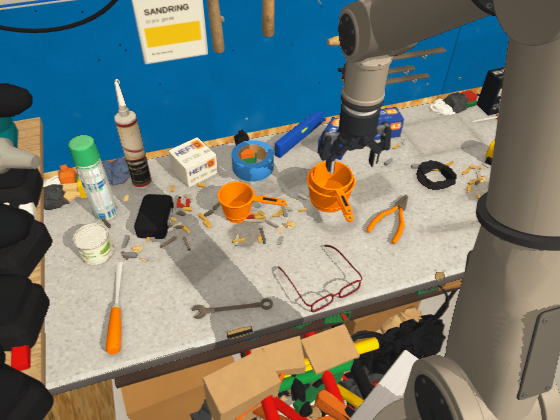

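The medium cup is nested: its rim is at 0.083, and this depth reading runs about 3 mm low. Its handle lies over the large one. Now the small.

Request:
servo_tool([
  [0,0,7,15,10,0,0],
  [0,0,14,30,20,0,0],
  [0,0,20,45,30,0,0],
  [0,0,27,60,40,0,0],
  [0,0,32,70,48,0,0],
])

```text
clock: 8.05
tcp_pos: [0.5012, -0.2763, 0.1734]
orientation: [-3.139, 0.048, 0.004]
contact_force: [-0.2, -0.3, 0.6]
grip_width: 0.0857
gripper_force: 0.0
```

Request:
servo_tool([
  [0,0,7,15,10,0,0],
  [0,0,14,30,20,0,0],
  [0,0,20,45,30,0,0],
  [0,0,27,60,40,-20,0],
  [0,0,32,70,47,-40,0],
])

```text
clock: 8.47
tcp_pos: [0.5722, -0.2294, 0.134]
orientation: [-3.032, -0.819, -0.002]
contact_force: [-0.0, -0.3, -0.8]
grip_width: 0.0856
gripper_force: 0.0
```

Request:
servo_tool([
  [0,0,0,0,0,-10,0],
  [0,0,0,0,0,-10,0],
  [0,0,0,0,0,-10,0],
])

```text
clock: 8.72
tcp_pos: [0.569, -0.2316, 0.1239]
orientation: [-3.036, -0.802, 0.005]
contact_force: [0.8, 0.2, 0.2]
grip_width: 0.085
gripper_force: 0.0
```

Request:
servo_tool([
  [0,0,0,2,1,-25,0],
  [0,0,0,2,1,-50,0],
  [0,0,0,2,1,-65,0],
  [0,0,0,2,1,-68,0.3],
  [0,0,0,2,1,-68,1],
])

```text
clock: 9.13
tcp_pos: [0.5718, -0.231, 0.0572]
orientation: [-3.037, -0.804, 0.002]
contact_force: [0.4, -0.1, 0.2]
grip_width: 0.064
gripper_force: 0.0
```

Request:
servo_tool([
  [0,0,0,0,0,0,1],
  [0,0,0,0,0,0,1],
  [0,0,0,0,0,0,1],
  [0,0,0,0,0,0,1],
  [0,0,0,0,0,0,1],
])

```text
clock: 9.55
tcp_pos: [0.5733, -0.2307, 0.0584]
orientation: [3.035, 0.807, 0.002]
contact_force: [-2.0, -1.5, 4.1]
grip_width: 0.0148
gripper_force: 97.8
```

Request:
servo_tool([
  [0,0,0,0,0,3,1],
  [0,0,0,0,0,6,1],
  [0,0,0,0,0,10,1],
  [0,0,0,0,0,15,1],
  [0,0,0,0,0,15,1],
])

```text
clock: 9.97
tcp_pos: [0.5734, -0.2301, 0.0734]
orientation: [3.035, 0.808, 0.002]
contact_force: [0.2, -0.2, -0.7]
grip_width: 0.0144
gripper_force: 97.8
```

```bash
python3 -c "
from m import *
look((.648,-.187),.042,.085,'lift2')"
```

```text
top OpenCV(4.12.0) /io/opencv/modules/imgproc/src/linefit.cpp:50: error: (-215:Assertion failed) count > 0 in function 'fitLine2D_wods'
 82
 rim z,tilt [ 0.0809 -0.0151  0.0254] 82
scene [ 0.6477 -0.1866] -152.0351 31.0752 0.1187 [ 0.5786 -0.2233] 58
 rim z,tilt [ 0.0814 -0.0266 -0.0113] 256
```

Request:
servo_tool([
  [0,0,0,0,0,15,1],
  [0,0,0,0,0,45,1],
  [0,0,0,0,0,75,1],
  [0,0,0,0,0,100,1],
  [0,0,0,0,0,110,1],
])

```text
clock: 10.48
tcp_pos: [0.5746, -0.2305, 0.186]
orientation: [3.033, 0.807, 0.007]
contact_force: [0.9, -0.1, -1.4]
grip_width: 0.0148
gripper_force: 98.0
```

Request:
servo_tool([
  [0,0,-2,-4,-3,0,1],
  [0,0,-6,-12,-10,0,1],
  [0,0,-11,-23,-18,0,1],
  [0,0,-16,-34,-26,0,1],
  [0,0,-21,-44,-34,0,1],
])

```text
clock: 10.9
tcp_pos: [0.5265, -0.2643, 0.1799]
orientation: [-3.132, -0.231, 0.006]
contact_force: [0.2, -0.6, -0.8]
grip_width: 0.0146
gripper_force: 97.9
```

Request:
servo_tool([
  [0,0,-5,-10,-8,0,1],
  [0,0,-10,-20,-16,0,1],
  [0,0,-14,-30,-23,0,1],
  [0,0,-18,-38,-29,0,1],
  [0,0,-22,-46,-36,0,1],
])

```text
clock: 11.32
tcp_pos: [0.4806, -0.3, 0.18]
orientation: [-3.119, 0.369, 0.006]
contact_force: [-0.3, -0.6, -1.1]
grip_width: 0.0149
gripper_force: 97.9
```

Request:
servo_tool([
  [0,0,-5,-10,-8,0,1],
  [0,0,-10,-20,-15,0,1],
  [0,0,-14,-29,-22,0,1],
  [0,0,-18,-38,-29,0,1],
  [0,0,-20,-42,-32,0,1],
])

```text
clock: 11.73
tcp_pos: [0.4378, -0.3328, 0.1802]
orientation: [3.007, -0.908, -0.007]
contact_force: [-1.0, -0.5, -0.8]
grip_width: 0.0145
gripper_force: 97.9
```

Request:
servo_tool([
  [0,0,0,0,0,0,1],
  [0,0,0,0,0,0,1],
  [0,0,0,0,0,0,1],
])

```text
clock: 11.98
tcp_pos: [0.4412, -0.3313, 0.1817]
orientation: [-3.011, 0.894, 0.001]
contact_force: [0.4, 0.1, -1.4]
grip_width: 0.0147
gripper_force: 97.9
```

```bash
python3 - <<'E'
from m import *
look((.5135,-.378),.042,.195,'overM')
p,W,m=cloud("top")
k=m&(np.abs(W[...,2]-.195)<.012)&(np.linalg.norm(W[...,:2]-(.5135,-.378),axis=-1)<.052);Q=W[k]
s=least_squares(lambda c:np.linalg.norm(Q[:,:2]-c,axis=1)-.0405,[.5135,-.378],loss="soft_l1",f_scale=.002)
print(s.x,Q.min(0),Q.max(0),len(Q))
E
```

```text
top OpenCV(4.12.0) /io/opencv/modules/imgproc/src/linefit.cpp:50: error: (-215:Assertion failed) count > 0 in function 'fitLine2D_wods'
 94
 rim z,tilt [0.1894 0.0412 0.0175] 94
scene [ 0.5142 -0.3779] 146.9237 -46.1849 0.1211 [ 0.431  -0.3238] 64
 rim z,tilt [0.1892 0.0182 0.0579] 108
[ 0.51244619 -0.37596049] [ 0.52185101 -0.41711421  0.18341456] [ 0.55450242 -0.33594931  0.19596647] 102
```

Request:
servo_tool([
  [0,0,0,0,0,-10,1],
  [0,0,0,0,0,-22,1],
  [0,0,0,0,0,-34,1],
  [0,0,0,0,0,-44,1],
  [0,0,0,0,0,-50,1],
])

```text
clock: 12.55
tcp_pos: [0.4402, -0.3315, 0.1306]
orientation: [-3.01, 0.896, 0.003]
contact_force: [0.3, -0.1, -1.1]
grip_width: 0.0148
gripper_force: 97.9
```

Request:
servo_tool([
  [0,0,0,0,0,-10,1],
  [0,0,0,0,0,-20,1],
  [0,0,0,0,0,-28,1],
  [0,0,0,0,0,-33,1],
  [0,0,0,0,0,-34,1],
])

```text
clock: 12.97
tcp_pos: [0.4403, -0.3317, 0.0971]
orientation: [-3.01, 0.897, 0.003]
contact_force: [0.3, 0.2, -0.9]
grip_width: 0.0143
gripper_force: 97.9
```

Request:
servo_tool([
  [0,0,0,0,0,-1,1],
  [0,0,0,0,0,-3,1],
  [0,0,0,0,0,-4,1],
  [0,0,0,0,0,-4,1],
])

```text
clock: 13.3
tcp_pos: [0.4409, -0.3321, 0.0944]
orientation: [3.011, -0.897, 0.001]
contact_force: [-0.2, 0.1, -0.9]
grip_width: 0.0144
gripper_force: 97.9
```

Request:
servo_tool([
  [0,0,0,0,0,-1,1],
  [0,0,0,0,0,-2,1],
  [0,0,0,0,0,-2,1],
])

```text
clock: 13.55
tcp_pos: [0.4408, -0.332, 0.0923]
orientation: [3.011, -0.897, 0.0]
contact_force: [-1.0, 0.3, -1.9]
grip_width: 0.0148
gripper_force: 97.9
```

Request:
servo_tool([
  [0,0,0,0,0,0,0.6],
  [0,0,0,0,0,0,0.6],
  [0,0,0,0,0,0,0.5],
  [0,0,0,0,0,0,0.5],
  [0,0,0,0,0,0,0.4],
])

```text
clock: 13.97
tcp_pos: [0.4409, -0.3321, 0.0924]
orientation: [3.011, -0.897, 0.0]
contact_force: [-0.3, 0.6, 0.5]
grip_width: 0.0505
gripper_force: 0.0
```

Request:
servo_tool([
  [0,0,0,0,0,10,0.3],
  [0,0,0,0,0,30,0],
  [0,0,0,0,0,60,0],
  [0,0,0,0,0,90,0],
  [0,0,0,0,0,100,0],
])

```text
clock: 14.38
tcp_pos: [0.4427, -0.3334, 0.1974]
orientation: [3.009, -0.897, 0.01]
contact_force: [1.0, 0.3, -0.4]
grip_width: 0.0852
gripper_force: 0.0
```

Request:
servo_tool([
  [0,0,0,20,35,0,0],
  [0,0,0,40,70,0,0],
  [0,0,0,60,105,0,0],
  [0,0,0,80,140,0,0],
  [0,0,0,90,160,0,0],
])

```text
clock: 14.8
tcp_pos: [0.5331, -0.1669, 0.193]
orientation: [-3.011, 0.889, -0.002]
contact_force: [0.2, 0.4, 0.2]
grip_width: 0.0851
gripper_force: 0.0
```

```bash
python3 - <<'E'
from m import *
look((.5135,-.378),.042,.102,'end')
I=[cv2.imread(f"pics/{n}_end.png") for n in("scene","top")]
a=I[0][120:250,260:440];b=I[1][160:300,290:440]
cv2.imwrite("pics/e.png",np.hstack([cv2.resize(a,(400,400)),cv2.resize(b,(400,400))]))
E
```

```text
top [ 0.5104 -0.3768] 146.2885 -33.349 0.1184 [ 0.439  -0.3292] 151
 rim z,tilt [ 0.1006 -0.0082  0.0167] 323
scene [ 0.5129 -0.3779] 145.9775 -32.0141 0.1211 [ 0.4385 -0.3276] 90
 rim z,tilt [ 0.0988 -0.0155  0.0126] 213
```

View pics/e.png

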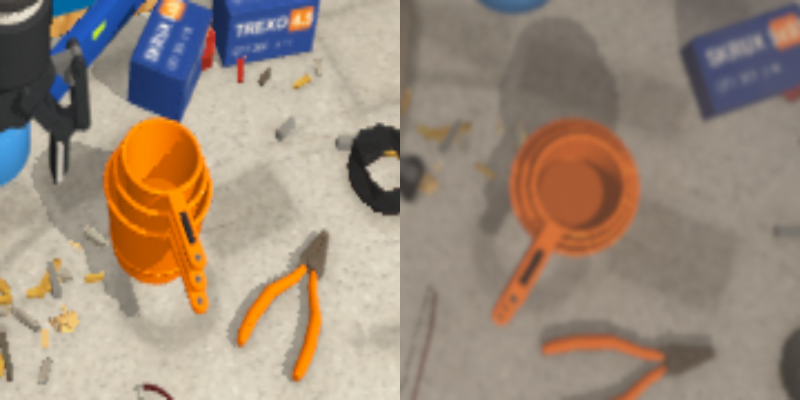

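View pics/scene_end.png

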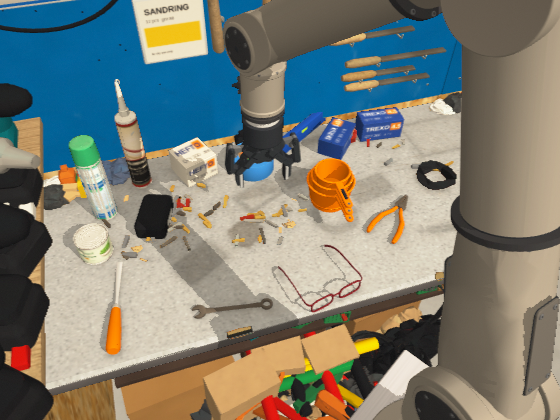

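All three cups are nested and concentric, with handles stacked at yaw of about 146°. The rim is at about 0.102 after allowing for the low reading, which means fully home. The arm is clear of everything and the bystanders haven't moved.

```bash
python3 -c "
from bench import r
print(r.hand_in())"
```

```text
the job is handed in; nothing more can be done
None
```

The three dippers are nested in size order, all three fully home by the cameras, with their handles lined up; the arm is clear, no other item appears moved, and the job was handed in at about 15 s (no verdict was returned).

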